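# Load the grating carrier and close the two-pin clamp

## Task

Load the black grating carrier into the steel clamp: hook its tongue under the pocket's lip at a tilt, swing it down until it lies flat in the pocket, and let go of it. Then lower the clamp's loose top over the two guide pins, the larger hole on the thicker pin, keeping it level, and take it gently all the way down until it rests flush on the base, without dropping it. Let go, and leave the lens stand, the screen stand, the wooden box and the yellow meter where they stand.

Things in the scene. Friction and masses are not known exactly. Their poses are not given: they have to be found in the camera images.
- base: Clamp base, fixed to the bench: dark steel block 200 (x) x 124 (y) x 35 high, with a pocket in its middle and an upright steel guide pin near each end, at x = -75 and x = +75, y = 0, rising 36 above its top. Origin at the centre of its underside, on the bench.
- pocket (a point): Centre of the pocket's floor, 20 above the bench. Axes as the base's. The pocket is open above, 70 wide (x from -35 to 35), 96 long (y from -48 to 48) and 15 deep. At its -y end is a plain upright wall, at its +y end the lip.
- lip (a point): Middle of the lip's lower front edge, 48 in y from the pocket's centre and 10.5 above its floor. The lip is 4.5 thick, its top flush with the block, as wide as the pocket (70); under it a slot 10.5 high, with the pocket's floor as its bottom, runs back 11 in +y.
- big_pin (a point): Tip of the thicker (16 diameter) guide pin, on its axis, 71 above the bench. The top 10 mm of each pin taper, to 4 less in radius at the tip.
- small_pin (a point): Tip of the thinner (12 diameter) guide pin, on its axis, 71 above the bench.
- carrier_grip (a point): Loose black grating carrier: plate 64 (x) x 90 (y) x 8 thick, two glass panes in it, a tongue at its +y edge, and across its middle a grip rib 44 (x) x 12 (y), rising 30 above the plate. This point: in the rib, over the plate's middle, 25 above the underside; z up. Starts flat on the bench left or right of the base, any yaw. About 0.14 kg, varies.
- carrier_tongue (a point): Tip of the carrier's tongue, 55 from its middle in +y and 2 above its underside. The tongue is 50 wide, 4 thick, level with the underside, and reaches 10 past the plate; from its tip to the plate's rear edge is 100, so the carrier cannot go into the pocket flat.
- carrier: The carrier again; origin at the centre of the plate's underside. Home, it lies on the pocket's floor with its axes along the base's, origin at the pocket's centre with 3 play each way, the tongue under the lip.
- top_grip (a point): Loose clamp top: aluminium plate 184 (x) x 110 (y) x 10 with a window 70 x 62 in its middle and over it a bridge handle: a bar along y, 92 long, 14 wide (x), 20 high, on posts 68 apart. This point: centre of the bar, 50 above the plate's underside; z up. Starts flat on the bench, on the other side of the base from the carrier, any yaw. About 0.45 kg, varies.
- top: The clamp top again; origin at the centre of the plate's underside. Home, this lies 35 above the bench, flush on the base's top, with its axes along the base's.
- big_hole (a point): Centre of the top's larger hole (18.5 diameter), at x = -75, on the plate's underside.
- small_hole (a point): Centre of the top's smaller hole (14.5 diameter), at x = +75, on the plate's underside.
- lens: Bystander: lens stand, round foot 64 diameter, post, and a lens in a black ring; 156 high in all. Origin under its foot.
- screen: Bystander: small white screen 70 wide on a post with round foot 64 diameter; 152 high in all. Origin under its foot.
- lensbox: Bystander: closed wooden box 110 (x) x 44 (y) x 47 high. Origin under its centre.
- meter: Bystander: yellow pocket meter 120 (x) x 44 (y) x 30, its dial knob 36 high. Origin under its centre.
Not all that is in view belongs to the job. Leave any blue or red look-alike of the carrier alone. Leave any green look-alike of the top alone.

How it is judged:
On the way, in this order (a step that is already met when the one before it is completed fails the run):
1. the carrier lies flat in the pocket, its tongue under the lip, and the fingers have let go of it (x of carrier_grip in the frame of base between -0.006 and 0.006 m and y of carrier_grip in the frame of base between -0.006 and 0.006 m and z of carrier_grip in the frame of base between 0.042 and 0.048 m and angle between carrier_grip's own z axis and vertical below 0.05 rad and y of carrier_tongue in the frame of base above 0.049 m and contact force between the fingers and carrier below 0.1 N), for 0.2 s.
2. both guide pins have entered their holes in the top (underside at least 5 mm below the pin tips), the top level within 6 degrees (horizontal distance between big_hole and big_pin below 0.005 m and horizontal distance between small_hole and small_pin below 0.005 m and angle between top_grip's own z axis and vertical below 0.105 rad and z of top_grip in the frame of base below 0.116 m), for 0.1 s.
At the end, for the whole second after the job is handed in: Carrier flat in the pocket (within 3 degrees, 3 mm of the floor, 6 mm of the middle), tongue under the lip; top on both pins, larger hole on thicker pin (each hole within 5 mm of its pin), seated on the base (within 2.5 mm, 1.7 degrees of level); both released and at rest (x of carrier_grip in the frame of base between -0.006 and 0.006 m and y of carrier_grip in the frame of base between -0.006 and 0.006 m and z of carrier_grip in the frame of base between 0.042 and 0.048 m and angle between carrier_grip's own z axis and vertical below 0.05 rad and y of carrier_tongue in the frame of base above 0.049 m and horizontal distance between big_hole and big_pin below 0.005 m and horizontal distance between small_hole and small_pin below 0.005 m and z of top_grip in the frame of base between 0.081 and 0.0875 m and angle between top_grip's own z axis and vertical below 0.03 rad and linear speed of each of top, carrier below 0.02 m/s); the robot touches nothing.
It fails at once if the top tilts more than 11 degrees while it is on or just over the pins (horizontal distance between top_grip and base below 0.03 m and z of top_grip in the frame of base below 0.125 m and angle between top_grip's own z axis and vertical above 0.19 rad).
It fails at once if the top is dropped or slammed (faster than 0.25 m/s) while on the pins (horizontal distance between top_grip and base below 0.03 m and z of top_grip in the frame of base below 0.116 m and linear speed of top above 0.25 m/s).
It fails at once if a bystander (lens stand, screen stand, wooden box, meter) is pushed more than 15 mm or tipped (distance of any of lens, screen, lensbox, meter from where it was at the start of the episode above 0.015 m or angle between any of lens, screen, lensbox, meter's own z axis and vertical above 0.35 rad).
It also fails if it takes over 72 s, if anything falls off the work surface, if the arm or the gripper's body presses on something with over 40 N, if the wrist force passes 120 N, or if a joint passes its speed limit or range.

## Robot

A 7-joint arm with a two-finger parallel gripper is mounted at the origin on the work surface. World frame = base frame: x ahead of the robot, y to its left, z up, the work surface at z = 0. Lengths are in m, angles in rad, forces in N, time in s.
With the tool pointing down it reaches from about 0.425 to 0.8 m from the base axis. Payload 8.3 kg.
Tool frame: the origin (TCP) lies midway between the tips of the shut fingers; the grasp point (between the pads) lies 19 mm behind it; z points along the fingers, y is the line along which they close (so a half turn about z gives the same grasp; the last joint's range is limited). The gripper opens to 85 mm and grips with 20 to 120 N. Pads are 22 mm wide; open, the fingers measure 114 mm over their backs; the gripper's body (76 mm by 85 mm) begins 54 mm behind the grasp point. The pads swing forward as they close: fully open they stand 13 mm farther back than shut.
Start: joints at [1.276, 0.383, 0.016, 1.37, -0.006, 1.388, -0.046], TCP at [0.144, -0.608, 0.231] pointing down, gripper open.
Joint ranges: [-2.95, 2.95], [-0.25, 2.06], [-1.52, 1.56], [0.18, 2.33], [-1.44, 4.58], [0.02, 2.06], [-3.01, 3.01]. Speed limits (rad/s): [2.39, 2.39, 3.01, 3.01, 3.14, 3.14, 3.14].

## Interface

Orientations are given as a unit quaternion [x, y, z, w].
In Python, from station import * gives the robot as it stands. The module is installed in compiled form; this text tells all that it offers.
- The arm moves only by the tool play_rows, never from a script. Its argument "rows" is a list that holds one entry, the list of rows, each a list of 7 numbers: the shift along the tool's x, y, z in m, then the turn, a rotation vector about the tool's x, y, z in rad, then the gripper's target within -1 to 1 (fully open at 1, half-way at 0, shut at -1). A call has 1 to 12 rows; each row shifts and turns the commanded pose from where the row before left it, along the tool's axes as they then stand; what a row does not reach is not made up. A row lasts 1/12 s, in which the tool goes at most 41.7 mm and 7.16 degrees, less where a joint would pass 70% of its speed; a pose out of reach is approached as far as the arm can. A call with a gripper value outside its range is refused whole. The fingers move at their own pace and stop on an object; "grip_force" is the grip in N (left out, the last holds). Time passes only in rows, so rows that do not move let the fingers close. It gives the time, the measured TCP pose, the force, the opening and the grip force at its end, in the units of the state.
- observe(): the state, without advancing time (a new reading comes with each control period).
- grab_frame(name): name is "scene" or "top"; returns the picture (400x640x3 uint8, red, green, blue); there is no depth.
- get_calibration(name): a dict with "mtx" (3x3 intrinsics, pixels), "rvec" (rotation vector, rad) and "tvec" (3), from world to camera coordinates, as OpenCV has them. Camera axes: x right, y down, z forward; pixel columns grow to the right and rows downward; lengths in m; the calibration is good to about 2 mm. A picture is of the moment at which its call begins. get_calibration takes no time and is no camera call.
- finish_job(): hands the job in; it is judged then, once.
The state is a dict: "time": time; "joints": joint angles; "joint_vel": joint speeds; "effort": joint torques, N m; "eef_pos": TCP position; "eef_rot": TCP orientation; "force": force on the tool from outside, world axes, zero at the start; "torque": the same for the moment, N m; "width": finger opening in m; "grip_force": force on a finger pad.
Only numpy, scipy, OpenCV 4.12 (cv2) and the standard library are available. Lean on these libraries where they do the work, as an engineer would, in place of code of your own. Each camera call takes 0.05 s, during which the arm holds its last target. There are 200 camera calls.

## Working session

There is one attempt and no reset: what is moved stays moved. The work goes in short steps, Python scripts to look and compute and a tool call to move; the robot and the scene stay as the last step left them, time stands still between calls to the robot, and variables do not carry over. Pictures are saved under pics/ and viewed, at most 10 in all, crops included, and the job is handed in when it is done.

Besides the shell and the picture viewer there is one more tool, called after "Request:" by a JSON object that holds its "api" and its "payload", one argument or row to a line. play_rows: Moves the arm, as the interface text tells. Its arguments: {"type":"object","properties":{"rows":{"type":"array"},"grip_force":{"type":"number"}},"required":["rows"]}

```bash
mkdir -p pics
cat > h.py <<'E'
import numpy as np,cv2
from station import *
from scipy.spatial.transform import Rotation as R
def cam(n):
    c=get_calibration(n);K=np.array(c["mtx"],float);Rm=cv2.Rodrigues(np.array(c["rvec"],float))[0];t=np.array(c["tvec"],float).ravel();return K,Rm,t
def px2w(n,uv,z):
    K,Rm,t=cam(n);uv=np.atleast_2d(uv).astype(float)
    d=(np.linalg.inv(K)@np.c_[uv,np.ones(len(uv))].T).T@Rm;o=-Rm.T@t
    return o+d*((z-o[2])/d[:,2])[:,None]
def w2px(n,p):
    K,Rm,t=cam(n);q=(np.atleast_2d(p)@Rm.T+t)@K.T;return q[:,:2]/q[:,2:]
def save(n,f):
    im=grab_frame(n);cv2.imwrite(f,im[:,:,::-1]);return im
E
python3 - <<'E'
from h import *
for n in("top","scene"):
    save(n,f"pics/{n}0.png");K,Rm,t=cam(n);print(n,K[0,0],-Rm.T@t,Rm[2])
s=observe();print(s["eef_pos"],s["eef_rot"],s["force"],s["width"],s["time"])
E
```

```text
top 455.63444629680214 [0.39762381 0.03115194 1.50249407] [ 0.07801813 -0.00413297 -0.99694337]
scene 447.89703113925054 [1.00925558 0.8026993  0.74989639] [-0.42903871 -0.67667567 -0.59836095]
[ 0.14348427 -0.60782349  0.23034297] [ 9.93289745e-01  1.15648788e-01 -1.29094272e-04 -9.07059529e-04] [0.01299893 0.58198956 0.18068246] 0.08513072378561114 0.1
```

View pics/top0.png

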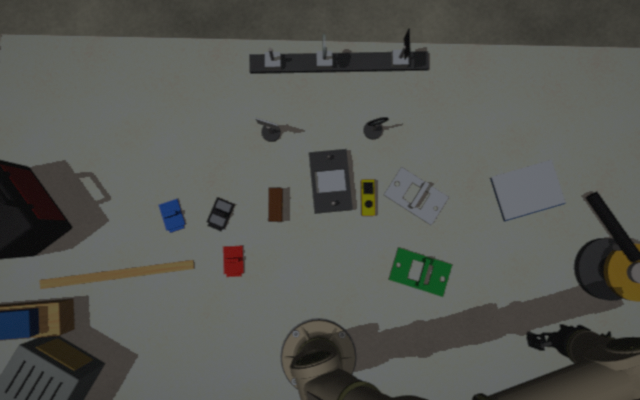

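View pics/scene0.png

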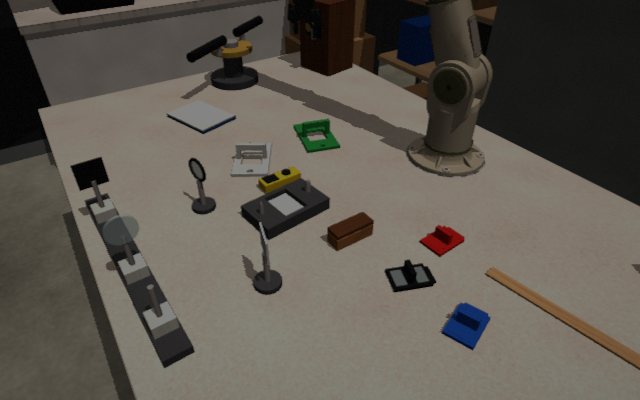

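The black carrier is at (221,213) in the top view. The blue (172,215) and red (233,261) look-alikes are excluded by colour. The grey top is at (417,195), and the green one at (421,271) is excluded. The base is at (331,181), between the box (276,204) and the meter (369,197). I'll check an enlarged crop.

Run:
```python
import cv2,numpy as np
im=cv2.imread("pics/top0.png")
def c(x,y,w,h,s): return cv2.resize(im[y:y+h,x:x+w],None,fx=s,fy=s,interpolation=cv2.INTER_CUBIC)
a=c(200,190,40,48,6);b=c(300,142,60,80,6);d=c(376,160,80,70,6)
# layout: a 240x288, b 360x480 ; d 480x420 (scaled to 5)
o=np.zeros((600,800,3),np.uint8)
a=c(200,190,40,45,6);o[:270,:240]=a
o[0:560,250:250+420]=c(300,142,60,80,7)
cv2.imwrite("pics/crop1.png",np.clip(o*1.6,0,255).astype(np.uint8))
cv2.imwrite("pics/crop2.png",np.clip(c(380,160,75,70,8)*1.2,0,255).astype(np.uint8))
```

```text
(no output)
```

View pics/crop1.png

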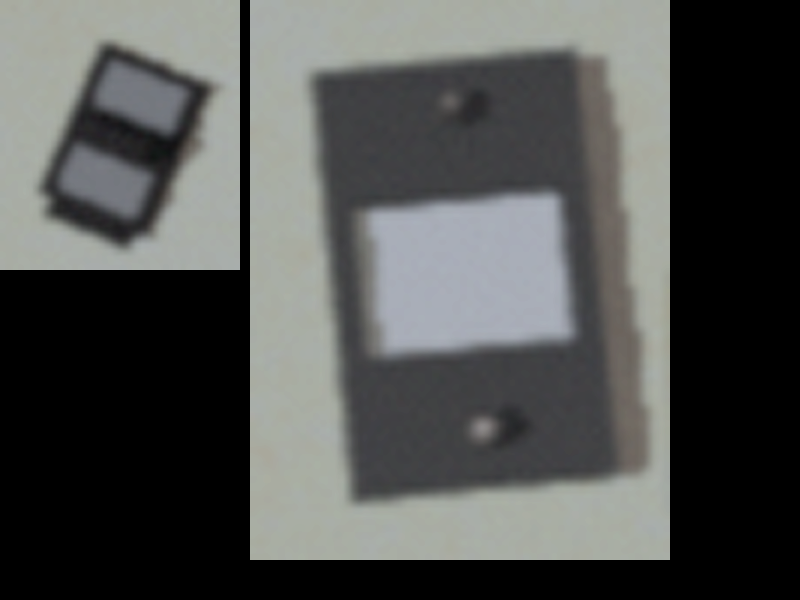

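View pics/crop2.png

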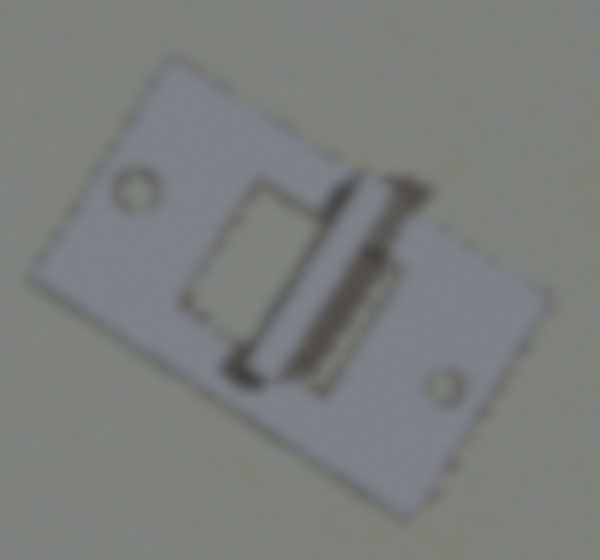

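The crop shows the black carrier with its tongue at the lower left, around top-view pixel (215,227). The base has one pin at (365,157) and the other at (369,203). The top has its larger hole at (397,184) and its smaller one at (435,208). I still need to know which pin is thicker and where the lip is, so I'll look at the scene view.

Run:
```python
import cv2,numpy as np
im=cv2.imread("pics/scene0.png")
a=cv2.resize(im[170:240,235:335],None,fx=8,fy=8,interpolation=cv2.INTER_CUBIC)
cv2.imwrite("pics/crop3.png",np.clip(a*1.8,0,255).astype(np.uint8))
```

```text
(no output)
```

View pics/crop3.png

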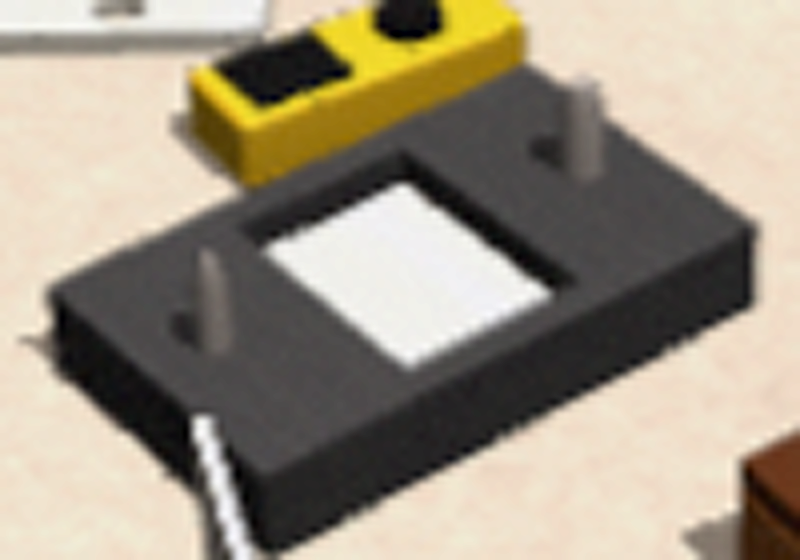

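The pin nearest the robot is thicker: about 38 px wide in the crop against 30, and it is farther from the camera. So base x ≈ world +x, and the lip is on the world +y (box) side. The far wall is a plain wall, which agrees. Next I'll measure.

```bash
cat >> h.py <<'E'
def blob(im,roi,f):
    x,y,w,h=roi;s=8
    g=cv2.resize(im[y:y+h,x:x+w],None,fx=s,fy=s,interpolation=cv2.INTER_CUBIC)
    m=f(g.astype(int)).astype(np.uint8)
    c=max(cv2.findContours(m,cv2.RETR_EXTERNAL,cv2.CHAIN_APPROX_NONE)[0],key=cv2.contourArea)
    return (c.reshape(-1,2)+.5)/s-.5+[x,y]
def rect(n,c,z):
    p=px2w(n,c,z)[:,:2]*1000
    r=cv2.minAreaRect(p.astype(np.float32));return np.round(r[0],1),np.round(r[1],1),round(r[2],1)
E
python3 - <<'E'
from h import *
im=cv2.imread("pics/top0.png")[:,:,::-1]
for n,x,y in[("bg",300,230),("basetop",322,170),("floor",331,181),("carr",0,0),("top",400,200),("topedge",410,212),("bgtop",400,225)]:print(n,im[y,x])
c=blob(im,(303,143,58,78),lambda g:g.sum(2)<280)
print("base",rect("top",c,.035))
c=blob(im,(200,190,42,46),lambda g:g.sum(2)<330);print("carrier",rect("top",c,.008))
c=blob(im,(378,160,76,68),lambda g:(g[:,:,2]-g[:,:,0])>3);print("plate",rect("top",c,.010))
print("pins",px2w("top",[[300+455/7,142+103/7],[300+485/7,142+430/7]],.07).round(4))
print("holes",px2w("top",[[380+138/8,160+190/8],[380+445/8,160+386/8]],.008).round(4))
print("bar ends",px2w("top",[[380+372/8,160+180/8],[380+268/8,160+375/8]],.06).round(4))
print("rib", px2w("top",[[200+125/6,190+138/6]],.038).round(4))
E
```

```text
bg [105 108 102]
basetop [45 46 47]
floor [106 109 115]
carr [65 64 58]
top [106 109 115]
topedge [93 95 92]
bgtop [105 108 106]
base (array([565.9, -37.9]), array([206.5, 145.2]), 6.6)
carrier (array([456.2, 326.2]), array([152. , 137.6]), 1.8)
plate (array([ 525.3, -314.5]), array([186.3, 112.8]), 58.5)
pins [[ 0.6398 -0.1385  0.07  ]
 [ 0.4913 -0.1536  0.07  ]]
holes [[ 0.5623 -0.2533  0.008 ]
 [ 0.4839 -0.38    0.008 ]]
bar ends [[ 0.5625 -0.3367  0.06  ]
 [ 0.4838 -0.2954  0.06  ]]
rib [[0.4531 0.3189 0.038 ]]
```

Run:
```python
from h import *
im=cv2.imread("pics/top0.png")[:,:,::-1]
print(im[181,[305,306,307,308,309,310,311,312,313]].sum(1),im[185,346:358].sum(1), im[213,205:240].sum(1))
for t in(180,210,235):
  c=blob(im,(303,143,50,78),lambda g:g.sum(2)<t);print("base",rect("top",c,.035))
for t in(180,220,260):
  c=blob(im,(200,190,40,45),lambda g:g.sum(2)<t);print("carrier",rect("top",c,.008),len(c))
print("pins",px2w("top",[[300+205/7,142+103/7],[300+235/7,142+430/7]],.07).round(4))
# pocket floor
c=blob(im,(312,165,42,33),lambda g:g.sum(2)>230);print("floor",rect("top",c,.02))
```

```text
[315 316 319 319 318 298 221 149 124] [165 132 123 136 168 187 195 198 224 286 311 313] [319 316 315 304 258 172 104 105 112  92  80  72  69  77  67  75  69  62
  63  56  44  39  49  53  46  84 142 186 240 299 317 321 319 321 319]
base (array([565.1, -33. ]), array([198.8, 126.2]), 6.6)
base (array([565.7, -37.1]), array([200.9, 137.4]), 6.6)
base (array([565.9, -38.2]), array([202.6, 141.9]), 6.5)
carrier (array([450.5, 326.5]), array([67.3, 99.4]), 68.8) 689
carrier (array([450.1, 325.6]), array([ 71.7, 101.7]), 69.0) 714
carrier (array([449.9, 325.2]), array([ 75.1, 104.2]), 68.9) 743
pins [[ 0.6374 -0.025   0.07  ]
 [ 0.4891 -0.041   0.07  ]]
floor (array([566.8, -32.6]), array([70.1, 93.1]), 6.7)
```

Request:
{"api": "play_rows", "payload": {
  "rows": [
    [[0, 0, 0, 0, 0, -0.108, 1], [0, 0, 0, 0, 0, -0.108, 1], [0, 0, 0, 0, 0, -0.108, 1], [0, 0, 0, 0, 0, -0.108, 1], [0, 0, 0, 0, 0, -0.108, 1], [0, 0, 0, 0, 0, -0.108, 1], [0, 0, 0, 0, 0, -0.108, 1], [0, 0, 0, 0, 0, -0.108, 1], [0, 0, 0, 0, 0, -0.105, 1], [0.036, 0.011, 0, 0, 0, 0, 1], [0.036, 0.011, 0, 0, 0, 0, 1], [0.036, 0.011, 0, 0, 0, 0, 1]]
  ]
}}

```text
time: 1.1
eef_pos: [0.2135, -0.5183, 0.2304]
eef_rot: [0.826, 0.564, 0.0, -0.001]
force: [1.1, 0.5, 0.8]
width: 0.0854
grip_force: 0.0
```

Request:
{"api": "play_rows", "payload": {
  "rows": [
    [[0.036, 0.011, 0, 0, 0, 0, 1], [0.036, 0.011, 0, 0, 0, 0, 1], [0.036, 0.011, 0, 0, 0, 0, 1], [0.036, 0.011, 0, 0, 0, 0, 1], [0.036, 0.011, 0, 0, 0, 0, 1], [0.036, 0.011, 0, 0, 0, 0, 1], [0.036, 0.011, 0, 0, 0, 0, 1], [0.036, 0.011, 0, 0, 0, 0, 1], [0.036, 0.011, 0, 0, 0, 0, 1], [0.036, 0.011, 0, 0, 0, 0, 1], [0.036, 0.011, 0, 0, 0, 0, 1], [0.036, 0.011, 0, 0, 0, 0, 1]]
  ]
}}

```text
time: 2.1
eef_pos: [0.4933, -0.1628, 0.2312]
eef_rot: [0.825, 0.565, -0.0, -0.0]
force: [0.0, -0.4, 0.3]
width: 0.0855
grip_force: 0.0
```

```bash
cat >> h.py <<'E'
def go(p=None,yaw=None):
    s=observe();P=np.array(s["eef_pos"]);r=R.from_quat(s["eef_rot"]);M=r.as_matrix()
    print("t",round(s["time"],2),"P",P.round(4),"xyaw",round(np.degrees(np.arctan2(M[1,0],M[0,0])),2),"z",M[:,2].round(3),"F",np.round(s["force"],1),"w",round(s["width"],4),"j7",np.round(s["joints"][6],2))
    if yaw is not None:
        Rt=R.from_euler("z",yaw,degrees=True)*R.from_quat([1,0,0,0])
        print("turn",(r.inv()*Rt).as_rotvec().round(4));M=Rt.as_matrix()
    if p is not None: print("shift",(M.T@(np.array(p)-P)).round(4),"(after turn)")
E
python3 -c "
from h import *
go([.455,.326,.1],68.8)"
```

```text
t 2.1 P [ 0.4933 -0.1628  0.2312] xyaw 68.78 z [-0. -0. -1.] F [ 0.  -0.4  0.3] w 0.0855 j7 -0.2
turn [-0.0002  0.0001 -0.0003]
shift [ 0.4419 -0.2125  0.1312] (after turn)
```

Request:
{"api": "play_rows", "payload": {
  "rows": [
    [[0.037, -0.018, 0, 0, 0, 0, 1], [0.037, -0.018, 0, 0, 0, 0, 1], [0.037, -0.018, 0, 0, 0, 0, 1], [0.037, -0.018, 0, 0, 0, 0, 1], [0.037, -0.018, 0, 0, 0, 0, 1], [0.037, -0.018, 0, 0, 0, 0, 1], [0.037, -0.018, 0, 0, 0, 0, 1], [0.037, -0.018, 0, 0, 0, 0, 1], [0.037, -0.018, 0, 0, 0, 0, 1], [0.037, -0.018, 0, 0, 0, 0, 1], [0.037, -0.017, 0, 0, 0, 0, 1], [0.035, -0.0155, 0, 0, 0, 0, 1]]
  ]
}}

```text
time: 3.1
eef_pos: [0.4537, 0.3265, 0.2311]
eef_rot: [0.825, 0.565, -0.0, 0.0]
force: [0.9, 0.8, 0.4]
width: 0.0853
grip_force: 0.0
```

Request:
{"api": "play_rows", "payload": {
  "rows": [
    [[0, 0, 0.03, 0, 0, 0, 1], [0, 0, 0.03, 0, 0, 0, 1], [0, 0, 0.03, 0, 0, 0, 1], [0, 0, 0.03, 0, 0, 0, 1], [0, 0, 0.03, 0, 0, 0, 1], [0, 0, 0, 0, 0, 0, 1]]
  ]
}}

```text
time: 3.6
eef_pos: [0.4514, 0.3215, 0.0753]
eef_rot: [0.825, 0.565, -0.005, -0.0]
force: [-1.6, -1.2, -0.6]
width: 0.0855
grip_force: 0.0
```

```bash
python3 -c "
from h import *
go([.455,.326,.013],68.8)
a=save('top','pics/t1.png');b=save('scene','pics/s1.png')
a=cv2.resize(a[180:250,180:260],None,fx=5,fy=5,interpolation=2);b=cv2.resize(b[225:305,370:450],None,fx=5,fy=5,interpolation=2)
cv2.imwrite('pics/m1.png',np.hstack([a,b[:350]])[:,:,::-1])
print(w2px('top',[.455,.326,.038]),w2px('scene',[.455,.326,.038]))"
```

```text
t 3.6 P [0.4514 0.3215 0.0753] xyaw 68.8 z [-0.008 -0.005 -1.   ] F [-1.6 -1.2 -0.6] w 0.0855 j7 -1.35
turn [-0.0057  0.0081  0.    ]
shift [0.0055 0.0017 0.0623] (after turn)
[[218.65377662 212.37836051]] [[409.05136726 264.92516928]]
```

View pics/m1.png

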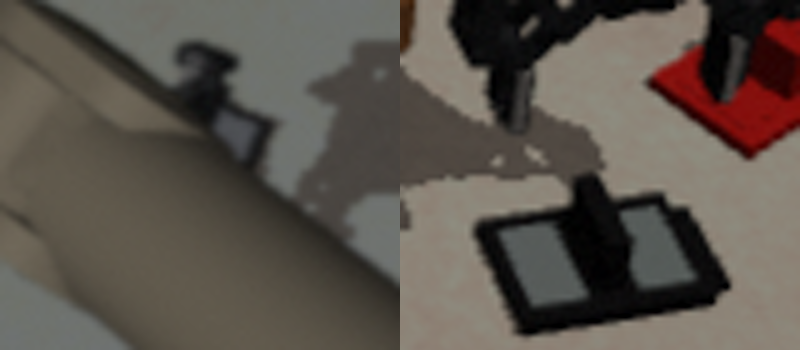

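The scene view shows the open fingers above the carrier, straddling the rib. The rib's top centre is about (411,267).

```bash
python3 -c "
from h import *
for p in ([.455,.326,.038],[.453,.319,.038],[.455,.322,.038],[.46,.326,.038]): print(p,w2px('scene',p),w2px('top',p))
b=cv2.imread('pics/s1.png')[:,:,::-1]
c=blob(b,(380,255,60,50),lambda g:g.sum(2)<110)
# plate corners at z=0 outline in scene
m=cv2.minAreaRect(c.astype(np.float32));print(m)
# hand-read plate top corners from scene crop: left, top(before tongue), bottom
q=np.array([[475,228],[662,196],[728,288],[520,333]],float);q=q/5;q[:,0]+=370-80;q[:,1]+=225
print(px2w('scene',q,.008).round(4)); go()"
```

```text
[0.455, 0.326, 0.038] [[409.05136726 264.92516928]] [[218.65377662 212.37836051]]
[0.453, 0.319, 0.038] [[407.55856721 262.66113085]] [[220.81282909 213.04398648]]
[0.455, 0.322, 0.038] [[407.80824861 263.83073427]] [[219.90008608 212.40300658]]
[0.46, 0.326, 0.038] [[407.34726137 265.81802016]] [[218.70926497 210.82268262]]
((409.6758117675781, 274.10308837890625), (29.87090492248535, 48.08500289916992), 80.34010314941406)
[[0.4894 0.2896 0.008 ]
 [0.4044 0.3209 0.008 ]
 [0.4197 0.3779 0.008 ]
 [0.5134 0.3479 0.008 ]]
t 3.7 P [0.4537 0.3241 0.081 ] xyaw 68.81 z [-0.002 -0.001 -1.   ] F [0.2 0.2 1.4] w 0.0854 j7 -1.35
```

Request:
{"api": "play_rows", "payload": {
  "rows": [
    [[0.0022, 0, 0.014, 0, 0, 0, 1], [0, 0, 0.018, 0, 0, 0, 1], [0, 0, 0.018, 0, 0, 0, 1], [0, 0, 0.014, 0, 0, 0, 1], [0, 0, 0.0035, 0, 0, 0, 1], [0, 0, 0, 0, 0, 0, -1], [0, 0, 0, 0, 0, 0, -1], [0, 0, 0, 0, 0, 0, -1], [0, 0, 0, 0, 0, 0, -1], [0, 0, 0, 0, 0, 0, -1], [0, 0, 0, 0, 0, 0, -1], [0, 0, 0, 0, 0, 0, -1]]
  ],
  "grip_force": 50
}}

```text
time: 4.7
eef_pos: [0.4556, 0.3269, 0.0146]
eef_rot: [0.825, 0.565, 0.001, 0.0]
force: [-0.9, -0.9, 5.7]
width: 0.0108
grip_force: 49.6
```

```bash
python3 -c "
from h import *
go([.5,.3,.2],30)"
```

```text
t 4.7 P [0.4556 0.3269 0.0146] xyaw 68.8 z [ 0.001  0.001 -1.   ] F [-0.9 -0.9  5.7] w 0.0108 j7 -1.4
turn [ 4.000e-04 -1.200e-03  6.772e-01]
shift [ 0.025   0.0455 -0.1854] (after turn)
```

Request:
{"api": "play_rows", "payload": {
  "rows": [
    [[0, 0, -0.02, 0, 0, 0, -1], [0, 0, -0.02, 0, 0, 0.1087, -1], [0, 0, -0.02, 0, 0, 0.1087, -1], [0, 0, -0.02, 0, 0, 0.1087, -1], [0, 0, -0.02, 0, 0, 0.1087, -1], [0, 0, -0.02, 0, 0, 0.1087, -1], [0, 0, -0.02, 0, 0, 0.1087, -1], [0, 0, -0.01, 0, 0, 0.1087, -1], [0, 0, 0, 0, 0, 0.1087, -1], [0, 0, 0, 0, 0, 0.1087, -1], [0, 0, 0, 0, 0, 0.1087, -1], [0, 0, 0, 0, 0, 0, -1]]
  ]
}}

```text
time: 5.7
eef_pos: [0.4549, 0.3264, 0.1637]
eef_rot: [0.999, 0.054, -0.0, 0.0]
force: [-0.3, -0.1, -1.8]
width: 0.0114
grip_force: 49.0
```

```bash
python3 -c "
from h import *
go([.565,-.033,.165],6.5)"
```

```text
t 5.7 P [0.4549 0.3264 0.1637] xyaw 6.24 z [-0. -0. -1.] F [-0.3 -0.1 -1.8] w 0.0114 j7 -2.31
turn [ 0.0003  0.0002 -0.0045]
shift [ 0.0687  0.3695 -0.0013] (after turn)
```

Request:
{"api": "play_rows", "payload": {
  "rows": [
    [[0.007, 0.037, 0, 0, 0, -0.0045, -1], [0.007, 0.037, 0, 0, 0, 0, -1], [0.007, 0.037, 0, 0, 0, 0, -1], [0.007, 0.037, 0, 0, 0, 0, -1], [0.007, 0.037, 0, 0, 0, 0, -1], [0.007, 0.037, 0, 0, 0, 0, -1], [0.007, 0.037, 0, 0, 0, 0, -1], [0.007, 0.037, 0, 0, 0, 0, -1], [0.007, 0.037, 0, 0, 0, 0, -1], [0.006, 0.036, 0, 0, 0, 0, -1], [0, 0.0037, 0, 0, 0, 0, -1], [0, 0, 0.02, 0, 0, 0, -1]]
  ]
}}

```text
time: 6.7
eef_pos: [0.5701, -0.0397, 0.1467]
eef_rot: [0.998, 0.058, 0.003, 0.001]
force: [0.4, 0.7, -1.2]
width: 0.0112
grip_force: 49.2
```

Request:
{"api": "play_rows", "payload": {
  "rows": [
    [[0, 0, 0.02, 0, 0, 0, -1], [0, 0, 0.02, 0, 0, 0, -1], [0, 0, 0, -0.07, 0, 0, -1], [0, 0, 0, -0.07, 0, 0, -1], [0, 0, 0, -0.07, 0, 0, -1], [0, 0, 0, -0.07, 0, 0, -1], [0, 0, 0, -0.07, 0, 0, -1], [0, 0, 0, 0, 0, 0, -1], [0, 0, 0, 0, 0, 0, -1]]
  ]
}}

```text
time: 7.45
eef_pos: [0.5672, -0.0336, 0.1032]
eef_rot: [0.983, 0.061, 0.01, 0.173]
force: [0.5, 1.0, -1.8]
width: 0.011
grip_force: 49.4
```

```bash
cat >> h.py <<'E'
BC=np.array([.565,-.033,0]);BY=6.5
def b2w(p): return BC+R.from_euler("z",BY,degrees=True).apply(p)
def w2b(p): return R.from_euler("z",-BY,degrees=True).apply(np.array(p)-BC)
def st(tx=0,tz=-.0146):
    "carrier state from tool pose, base frame, mm"
    s=observe();r=R.from_euler("z",-BY,degrees=True)*R.from_quat(s["eef_rot"])*R.from_quat([1,0,0,0]).inv()
    p=w2b(s["eef_pos"]);print("t",round(s["time"],2),"tcp_b",(p*1e3).round(1),"rot",np.degrees(r.as_rotvec()).round(2),"F",np.round(s["force"],1),"w",round(s["width"],4),"g",round(s["grip_force"],1))
    for n,q in(("tip",[tx,.055,tz]),("rear",[tx,-.045,tz])): print(n,((p+r.apply(q))*1e3).round(1))
E
python3 -c "
from h import *
st()
b=save('scene','pics/s2.png');a=save('top','pics/t2.png')
b=cv2.resize(b[150:250,230:350],None,fx=5,fy=5,interpolation=2)
cv2.imwrite('pics/m2.png',np.clip(b*1.6,0,255).astype(np.uint8)[:,:,::-1])"
```

```text
t 7.45 tcp_b [  2.1  -0.8 103.2] rot [-19.92   0.02   0.61] F [ 0.5  1.  -1.8] w 0.011 g 49.4
tip [ 1.5 45.9 70.7]
rear [  2.6 -48.1 104.8]
```

View pics/m2.png

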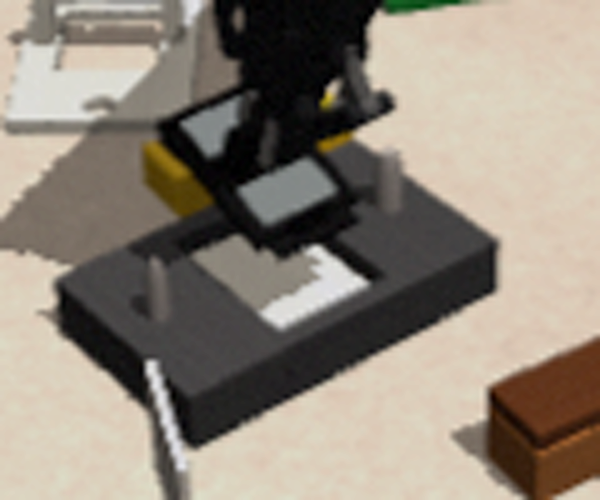

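The carrier hangs tilted, with its tongue toward the lip. The tongue's tip corners are near crop (283,250) and (357,208). I'll compare them with the predicted positions.

```bash
python3 -c "
from h import *
go()
s=observe();r=R.from_quat(s['eef_rot'])*R.from_quat([1,0,0,0]).inv();P=np.array(s['eef_pos'])
def pr(q):return (w2px('scene',P+r.apply(q))-[230,150])*5
for n,q in (('tongueL',[.025,.055,-.0146]),('tongueR',[-.025,.055,-.0146]),('frontL',[.032,.045,-.0066]),('frontR',[-.032,.045,-.0066]),('frontLb',[.032,.045,-.0146]),('rearL',[.032,-.045,-.0066]),('paneish x+1cm',[.042,.045,-.0066])): print(n,pr(q).round(0))
for q in ([-.035,.048,.035],[.035,.048,.035],[.035,-.048,.035],[-.035,-.048,.035],[.075,0,.071],[-.075,0,.071],[-.1,.062,.035],[.1,.062,.035],[.1,-.062,.035]): print('base',q,((w2px('scene',b2w(q))-[230,150])*5).round(0))
"
```

```text
t 7.55 P [ 0.5675 -0.0363  0.1038] xyaw 6.78 z [ 0.04  -0.339 -0.94 ] F [ 0.7  0.3 -2. ] w 0.0109 j7 -1.96
tongueL [[278. 253.]]
tongueR [[356. 215.]]
frontL [[257. 235.]]
frontR [[358. 187.]]
frontLb [[255. 245.]]
rearL [[157. 111.]]
paneish x+1cm [[241. 243.]]
base [-0.035, 0.048, 0.035] [[381. 267.]]
base [0.035, 0.048, 0.035] [[273. 321.]]
base [0.035, -0.048, 0.035] [[167. 233.]]
base [-0.035, -0.048, 0.035] [[272. 185.]]
base [0.075, 0, 0.071] [[149. 250.]]
base [-0.075, 0, 0.071] [[383. 143.]]
base [-0.1, 0.062, 0.035] [[493. 232.]]
base [0.1, 0.062, 0.035] [[183. 388.]]
base [0.1, -0.062, 0.035] [[ 48. 268.]]
```

```bash
python3 -c "
from h import *
from scipy.optimize import least_squares as L
B=np.array([[-.1,.062,.035],[.1,.062,.035],[.1,-.062,.035],[.035,.048,.035],[-.035,.048,.035],[.035,-.048,.035],[-.035,-.048,.035],[.075,0,.071],[-.075,0,.071]])
O=(np.array([[752,232],[268,475],[50,292],[411,368],[572,280],[245,232],[403,155],[207,250],[585,80]])+.5)/8-.5+[235,170]
f=lambda v:(w2px('scene',R.from_euler('z',v[2]).apply(B)+[v[0],v[1],0])-O).ravel()
r=L(f,[.565,-.033,.113],loss='soft_l1',f_scale=.5);print(r.x[:2],np.degrees(r.x[2]));print(r.fun.reshape(-1,2).round(2))
# top-camera: corner edges by signed gradient, both sides along rows/cols of base
im=cv2.imread('pics/top0.png')[:,:,::-1].astype(np.float32).sum(2)
for c in ([.565,-.031],):
  for name,ax in (('y',1),('x',0)):
    for off in (-.06,.06) if ax==1 else (-.045,.045):
      res=[]
      for sgn in(1,-1):
        half=(.062,.1)[ax==0]
        u=np.linspace(half-.012,half+.014,131)*sgn
        q=np.zeros((131,3));q[:,ax]=u;q[:,1-ax]=off
        w=R.from_euler('z',6.6,degrees=True).apply(q)+[c[0],c[1],.035]
        p=w2px('top',w).astype(np.float32);v=cv2.remap(im,p[None,:,0],p[None,:,1],cv2.INTER_LINEAR)[0]
        k=np.where(v>185 if not(ax==1 and sgn<0) else v>160)[0];res.append(round(u[k[0]]*1e3,1) if len(k) else None)
      print(name,off,res)
"
```

```text
[ 0.56618955 -0.02617357] 7.010468223615688
[[ 0.97 -0.99]
 [-0.18  0.43]
 [-0.42 -0.63]
 [-0.15  0.14]
 [ 1.2   0.19]
 [-1.15 -0.33]
 [ 0.17 -0.61]
 [ 0.39  0.94]
 [-0.34  0.18]]
y -0.06 [np.float64(60.4), np.float64(-61.4)]
y 0.06 [np.float64(61.4), np.float64(-61.4)]
x -0.045 [np.float64(99.0), np.float64(-99.6)]
x 0.045 [np.float64(99.2), np.float64(-99.4)]
```

Request:
{"api": "play_rows", "payload": {
  "rows": [
    [[0, -0.0034, 0.0094, 0, 0, 0, -1], [0, -0.0034, 0.0094, 0, 0, 0, -1], [0, -0.0034, 0.0094, 0, 0, 0, -1], [0, -0.0034, 0.0094, 0, 0, 0, -1], [0, 0, 0, 0, 0, 0, -1], [0, -0.0014, 0.0038, 0, 0, 0, -1], [0, -0.0014, 0.0038, 0, 0, 0, -1], [0, 0, 0, 0, 0, 0, -1], [0, 0, 0, 0, 0, 0, -1]]
  ]
}}

```text
time: 8.3
eef_pos: [0.5673, -0.0355, 0.0555]
eef_rot: [0.983, 0.058, 0.01, 0.174]
force: [-2.6, 0.3, -1.5]
width: 0.0111
grip_force: 49.2
```

```bash
sed -i 's/^BC=.*/BC=np.array([.566,-.0285,0]);BY=6.8/' h.py; python3 -c "
from h import *
st(-.001)"
```

```text
t 8.3 tcp_b [ 0.5 -7.1 55.5] rot [-2.005e+01  4.000e-02 -1.000e-02] F [-2.6  0.3 -1.5] w 0.0111 g 49.2
tip [-0.6 39.6 23. ]
rear [ -0.6 -54.4  57.2]
```

Request:
{"api": "play_rows", "payload": {
  "rows": [
    [[0, -0.0028, -0.001, 0, 0, 0, -1], [0, -0.0028, -0.001, 0, 0, 0, -1], [0, -0.0028, -0.001, 0, 0, 0, -1], [0, 0, 0, 0, 0, 0, -1], [0, 0, 0, 0, 0, 0, -1]]
  ]
}}

```text
time: 8.72
eef_pos: [0.5663, -0.0261, 0.0558]
eef_rot: [0.983, 0.059, 0.01, 0.174]
force: [-4.5, -0.4, 0.7]
width: 0.011
grip_force: 49.7
```

```bash
python3 -c "
from h import *
st(-.001)"
```

```text
t 8.72 tcp_b [ 0.6  2.4 55.8] rot [-2.003e+01  1.000e-02  3.000e-02] F [-4.5 -0.4  0.7] w 0.011 g 49.7
tip [-0.5 49.  23.2]
rear [ -0.4 -44.9  57.5]
```

Request:
{"api": "play_rows", "payload": {
  "rows": [
    [[0, -0.0019, -0.0007, 0, 0, 0, -1], [0, -0.0019, -0.0007, 0, 0, 0, -1], [0, 0, 0, 0, 0, 0, -1], [0, 0, 0, 0, 0, 0, -1]]
  ]
}}

```text
time: 9.05
eef_pos: [0.5658, -0.0226, 0.0556]
eef_rot: [0.983, 0.058, 0.01, 0.174]
force: [-4.6, -2.1, -0.7]
width: 0.0107
grip_force: 49.5
```

```bash
python3 -c "
from h import *
st(-.001)
b=save('scene','pics/s3.png')
b=cv2.resize(b[150:250,230:350],None,fx=5,fy=5,interpolation=2)
cv2.imwrite('pics/m3.png',np.clip(b*1.6,0,255).astype(np.uint8)[:,:,::-1])"
```

```text
t 9.05 tcp_b [ 0.5  5.9 55.6] rot [-2.005e+01  3.000e-02 -1.000e-02] F [-4.6 -2.1 -0.7] w 0.0107 g 49.5
tip [-0.5 52.5 23.1]
rear [ -0.5 -41.4  57.3]
```

View pics/m3.png

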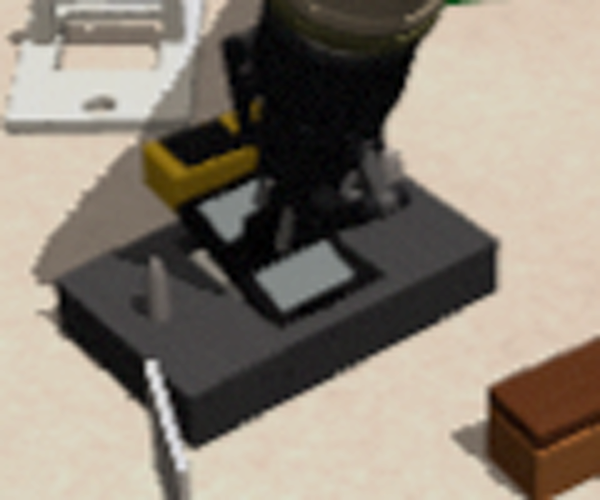

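Request:
{"api": "play_rows", "payload": {
  "rows": [
    [[-0.002, 0, 0, 0, 0, 0, -1], [0, 0, 0, 0, 0, 0, -1], [0, -0.0014, -0.0005, 0, 0, 0, -1], [0, 0, 0, 0, 0, 0, -1], [0, 0, 0, 0, 0, 0, -1]]
  ]
}}

```text
time: 9.52
eef_pos: [0.5643, -0.0209, 0.0559]
eef_rot: [0.983, 0.058, 0.011, 0.174]
force: [-0.4, 0.9, -2.0]
width: 0.0115
grip_force: 49.4
```

```bash
python3 -c "
from h import *
st(-.001)"
```

```text
t 9.52 tcp_b [-0.8  7.8 55.9] rot [-2.003e+01 -6.000e-02  1.000e-02] F [-0.4  0.9 -2. ] w 0.0115 g 49.4
tip [-1.8 54.4 23.3]
rear [ -1.8 -39.5  57.6]
```

Request:
{"api": "play_rows", "payload": {
  "rows": [
    [[0, -0.0019, -0.0007, 0, 0, 0, -1], [0, 0, 0, 0, 0, 0, -1], [0, 0, 0, 0, 0, 0, -1]]
  ]
}}

```text
time: 9.77
eef_pos: [0.5639, -0.02, 0.0559]
eef_rot: [0.983, 0.058, 0.01, 0.174]
force: [1.8, -2.6, 0.1]
width: 0.0108
grip_force: 49.4
```

```bash
python3 -c "
from h import *
st(-.001)"
```

```text
t 9.77 tcp_b [-1.1  8.7 55.9] rot [-2.009e+01 -2.000e-02 -5.000e-02] F [ 1.8 -2.6  0.1] w 0.0108 g 49.4
tip [-2.  55.4 23.3]
rear [ -2.1 -38.6  57.6]
```

Request:
{"api": "play_rows", "payload": {
  "rows": [
    [[0, -0.0019, -0.0007, 0, 0, 0, -1], [0, 0, 0, 0, 0, 0, -1], [0, 0, 0, 0, 0, 0, -1]]
  ]
}}

```text
time: 10.02
eef_pos: [0.5638, -0.0197, 0.0561]
eef_rot: [0.983, 0.057, 0.01, 0.175]
force: [2.2, -7.7, -0.7]
width: 0.0111
grip_force: 49.3
```

```bash
python3 -c "
from h import *
st(-.001)"
```

```text
t 10.02 tcp_b [-1.2  9.  56.1] rot [-20.19   0.    -0.14] F [ 2.2 -7.7 -0.7] w 0.0111 g 49.3
tip [-2.  55.6 23.4]
rear [ -2.3 -38.2  57.9]
```

Request:
{"api": "play_rows", "payload": {
  "rows": [
    [[0.0007, 0.0042, 0.0015, 0, 0, 0, -1], [0, 0, 0, 0, 0, 0, -1], [0, 0, 0, 0, 0, 0, -1]]
  ]
}}

```text
time: 10.27
eef_pos: [0.5645, -0.0213, 0.0556]
eef_rot: [0.983, 0.058, 0.01, 0.173]
force: [-1.0, -0.3, -1.3]
width: 0.0109
grip_force: 49.6
```

```bash
sed -i 's/^BC=.*/BC=np.array([.566,-.0277,0]);BY=6.8/' h.py;cat >> h.py <<'E'
def swing(ths,tgt):
    "rows (tool axes) from measured pose through (theta,tcp y,tcp z) in base frame, tool x = base x"
    s=observe();p=w2b(s["eef_pos"]);r=R.from_euler("z",-BY,degrees=True)*R.from_quat(s["eef_rot"])
    for th,(x,y,z) in zip(ths,tgt):
        t=np.array([x,y,z])/1e3;rt=R.from_euler("x",-th,degrees=True)*R.from_quat([1,0,0,0])
        print((r.inv().apply(t-p)).round(4),(r.inv()*rt).as_rotvec().round(4));p,r=t,rt
E
python3 -c "
from h import *
st(-.001)
swing([16,12,8,4,0],[(-.5,3.7,51.7),(-.5,2.2,47.7),(-.5,1.1,43.7),(-.5,.5,39.4),(-.5,0,35.1)])"
```

```text
t 10.27 tcp_b [-0.7  6.5 55.6] rot [-2.e+01  0.e+00 -1.e-02] F [-1.  -0.3 -1.3] w 0.0109 g 49.6
tip [-1.7 53.2 23.1]
rear [ -1.7 -40.8  57.3]
[0.0002 0.0013 0.0046] [ 0.0699  0.0001 -0.0002]
[0.     0.0003 0.0043] [0.0698 0.     0.    ]
[0.     0.0002 0.0041] [0.0698 0.     0.    ]
[ 0.     -0.      0.0043] [0.0698 0.     0.    ]
[0.     0.0002 0.0043] [0.0698 0.     0.    ]
```

Request:
{"api": "play_rows", "payload": {
  "rows": [
    [[0, 0.0013, 0.0046, 0.07, 0, 0, -1], [0, 0, 0, 0, 0, 0, -1], [0, 0.0003, 0.0043, 0.07, 0, 0, -1], [0, 0, 0, 0, 0, 0, -1], [0, 0.0002, 0.0041, 0.07, 0, 0, -1], [0, 0, 0, 0, 0, 0, -1], [0, 0, 0, 0, 0, 0, -1]]
  ]
}}

```text
time: 10.85
eef_pos: [0.565, -0.028, 0.0437]
eef_rot: [0.996, 0.058, 0.004, 0.071]
force: [-0.4, 0.6, -1.6]
width: 0.0109
grip_force: 50.6
```

```bash
python3 -c "
from h import *
st(-.001)
swing([4,0],[(-.7,.5,39.4),(-.7,0,35.1)])"
```

```text
t 10.85 tcp_b [-1.  -0.1 43.7] rot [-8.16  0.05 -0.15] F [-0.4  0.6 -1.6] w 0.0109 g 50.6
tip [-1.9 52.2 21.5]
rear [ -2.2 -46.8  35.6]
[ 0.0003 -0.0013  0.0042] [ 0.0726  0.0009 -0.0026]
[0.     0.0002 0.0043] [0.0698 0.     0.    ]
```

Request:
{"api": "play_rows", "payload": {
  "rows": [
    [[0.0003, -0.0017, -0.0002, 0, 0, 0, -1], [0, 0, 0, 0, 0, 0, -1], [0, 0.0002, 0.0042, 0.07, 0, 0, -1], [0, 0, 0, 0, 0, 0, -1], [0, 0.0002, 0.0042, 0.0715, 0, 0, -1], [0, 0, 0, 0, 0, 0, -1], [0, 0, 0, 0, 0, 0, -1]]
  ]
}}

```text
time: 11.43
eef_pos: [0.5653, -0.0272, 0.0352]
eef_rot: [0.998, 0.058, -0.0, -0.0]
force: [-0.5, 0.3, -2.2]
width: 0.0108
grip_force: 52.2
```

```bash
python3 -c "
from h import *
st(-.001)"
```

```text
t 11.43 tcp_b [-0.6  0.6 35.2] rot [ 0.02  0.04 -0.11] F [-0.5  0.3 -2.2] w 0.0108 g 52.2
tip [-1.5 55.6 20.6]
rear [ -1.7 -44.4  20.6]
```

Request:
{"api": "play_rows", "payload": {
  "rows": [
    [[0, 0, 0.0006, 0, 0, 0, -1], [0, 0, 0, 0, 0, 0, -1], [0, 0, 0, 0, 0, 0, -0.4], [0, 0, 0, 0, 0, 0, -0.4], [0, 0, 0, 0, 0, 0, -0.4], [0, 0, 0, 0, 0, 0, -0.4], [0, 0, 0, 0, 0, 0, -0.4]]
  ]
}}

```text
time: 12.02
eef_pos: [0.5656, -0.0264, 0.035]
eef_rot: [0.998, 0.059, 0.0, -0.001]
force: [0.2, -0.1, -0.6]
width: 0.0252
grip_force: 0.0
```

Request:
{"api": "play_rows", "payload": {
  "rows": [
    [[0, 0, -0.01, 0, 0, 0, -0.4], [0, 0, -0.015, 0, 0, 0, -0.4], [0, 0, -0.025, 0, 0, 0, -0.4], [0, 0, -0.03, 0, 0, 0, -0.4], [0, 0, -0.03, 0, 0, 0, -0.4], [0, 0, -0.035, 0, 0, 0, -0.4], [0, 0, -0.035, 0, 0, 0, 0], [0, 0, 0, 0, 0, 0, 0], [0, 0, 0, 0, 0, 0, 0]]
  ]
}}

```text
time: 12.77
eef_pos: [0.5669, -0.0267, 0.2183]
eef_rot: [0.998, 0.059, 0.003, -0.0]
force: [0.7, 0.2, -0.6]
width: 0.043
grip_force: 0.0
```

```bash
python3 -c "
from h import *
go([.5235,-.316,.2],-31.5)
b=save('scene','pics/s4.png')
b=cv2.resize(b[150:250,230:350],None,fx=6,fy=6,interpolation=2)
cv2.imwrite('pics/m4.png',np.clip(b*1.6,0,255).astype(np.uint8)[:,:,::-1])"
```

```text
t 12.77 P [ 0.5669 -0.0267  0.2183] xyaw 6.78 z [ 0.006  0.001 -1.   ] F [ 0.7  0.2 -0.6] w 0.043 j7 -1.57
turn [-0.0022 -0.0055  0.6681]
shift [0.1141 0.2694 0.0183] (after turn)
```

View pics/m4.png

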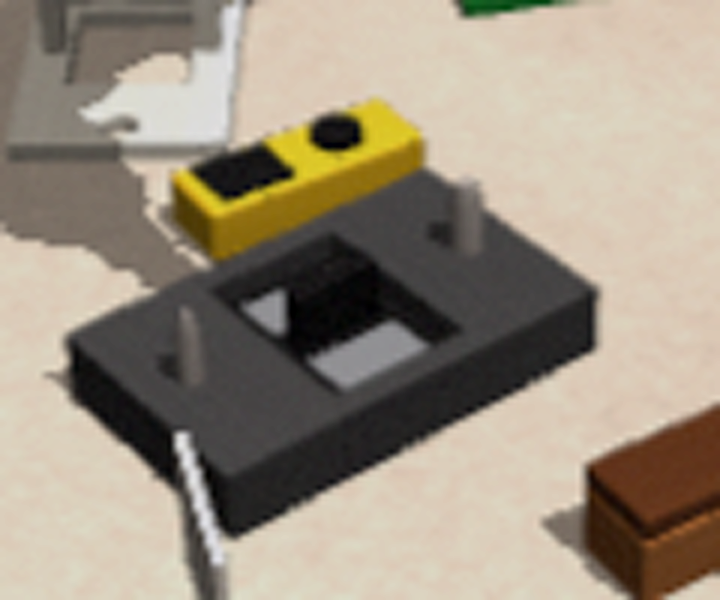

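The carrier lies flat in the pocket, with both panes and the rib visible and nothing else disturbed. Now I'll fetch the clamp top.

Request:
{"api": "play_rows", "payload": {
  "rows": [
    [[0, 0, 0, 0, 0, 0.111, 1], [0, 0, 0, 0, 0, 0.111, 1], [0, 0, 0, 0, 0, 0.111, 1], [0, 0, 0, 0, 0, 0.111, 1], [0, 0, 0, 0, 0, 0.111, 1], [0, 0, 0, 0, 0, 0.111, 1], [0.0145, 0.0345, 0, 0, 0, 0, 1], [0.0145, 0.0345, 0, 0, 0, 0, 1], [0.0145, 0.0345, 0, 0, 0, 0, 1], [0.0145, 0.0345, 0, 0, 0, 0, 1], [0.0145, 0.0345, 0, 0, 0, 0, 1], [0.0145, 0.0345, 0, 0, 0, 0, 1]]
  ]
}}

```text
time: 13.82
eef_pos: [0.5305, -0.2503, 0.213]
eef_rot: [0.963, -0.27, -0.002, -0.001]
force: [1.2, -0.8, -0.1]
width: 0.085
grip_force: 0.0
```

Request:
{"api": "play_rows", "payload": {
  "rows": [
    [[0.0145, 0.0345, 0, 0, 0, 0, 1], [0.0125, 0.028, 0, 0, 0, 0, 1], [0, 0, 0.025, 0, 0, 0, 1], [0, 0, 0.025, 0, 0, 0, 1], [0, 0, 0.025, 0, 0, 0, 1], [0, 0, 0.025, 0, 0, 0, 1], [0, 0, 0, 0, 0, 0, 1], [0, 0, 0, 0, 0, 0, 1]]
  ]
}}

```text
time: 14.48
eef_pos: [0.5208, -0.3153, 0.1123]
eef_rot: [0.963, -0.27, -0.003, -0.001]
force: [-0.1, -0.2, 0.7]
width: 0.0855
grip_force: 0.0
```

```bash
python3 -c "
from h import *
go([.5235,-.316,.03],-31.5)"
```

```text
t 14.48 P [ 0.5208 -0.3153  0.1123] xyaw -31.38 z [-0.005  0.004 -1.   ] F [-0.1 -0.2  0.7] w 0.0855 j7 -1.71
turn [-0.0012  0.0064  0.0022]
shift [ 0.0026 -0.0008  0.0823] (after turn)
```

Request:
{"api": "play_rows", "payload": {
  "rows": [
    [[0.0026, -0.0008, 0.018, 0, 0, 0.002, 1], [0, 0, 0.02, 0, 0, 0, 1], [0, 0, 0.02, 0, 0, 0, 1], [0, 0, 0.015, 0, 0, 0, 1], [0, 0, 0.0092, 0, 0, 0, 1], [0, 0, 0, 0, 0, 0, -1], [0, 0, 0, 0, 0, 0, -1], [0, 0, 0, 0, 0, 0, -1], [0, 0, 0, 0, 0, 0, -1], [0, 0, 0, 0, 0, 0, -1], [0, 0, 0, 0, 0, 0, -1], [0, 0, 0, 0, 0, 0, -1]]
  ],
  "grip_force": 80
}}

```text
time: 15.48
eef_pos: [0.5265, -0.3162, 0.0338]
eef_rot: [0.963, -0.271, 0.001, -0.001]
force: [0.6, 2.7, 6.9]
width: 0.0127
grip_force: 79.7
```

```bash
python3 -c "
from h import *
go()"
```

```text
t 15.48 P [ 0.5265 -0.3162  0.0338] xyaw -31.45 z [ 0.002  0.001 -1.   ] F [0.6 2.7 6.9] w 0.0127 j7 -1.73
```

Request:
{"api": "play_rows", "payload": {
  "rows": [
    [[0, 0, -0.01, 0, 0, 0, -1], [0, 0, -0.025, 0, 0, 0, -1], [0, 0, -0.03, 0, 0, 0, -1], [0, 0, -0.03, 0, 0, 0, -1], [0, 0, -0.03, 0, 0, -0.05, -1], [0, 0, 0, 0, 0, -0.11, -1], [0, 0, 0, 0, 0, -0.11, -1], [0, 0, 0, 0, 0, -0.11, -1], [0, 0, 0, 0, 0, -0.11, -1], [0, 0, 0, 0, 0, -0.11, -1], [0, 0, 0, 0, 0, -0.11, -1], [0, 0, 0, 0, 0, -0.11, -1]]
  ]
}}

```text
time: 16.48
eef_pos: [0.5242, -0.3169, 0.1569]
eef_rot: [0.991, 0.137, -0.001, -0.001]
force: [-0.8, -0.9, -5.3]
width: 0.0128
grip_force: 78.5
```

Request:
{"api": "play_rows", "payload": {
  "rows": [
    [[0, 0, 0, 0, 0, -0.11, -1], [0, 0, 0, 0, 0, -0.11, -1], [0, 0, 0, 0, 0, -0.11, -1], [0, 0, 0, 0, 0, -0.11, -1], [0, 0, 0, 0, 0, -0.11, -1], [0, 0, 0, 0, 0, -0.11, -1], [0, 0, 0, 0, 0, -0.11, -1], [0, 0, 0, 0, 0, -0.11, -1], [0, 0, 0, 0, 0, -0.11, -1], [0, 0, 0, 0, 0, -0.11, -1], [0, 0, 0, 0, 0, -0.11, -1], [0, 0, 0, 0, 0, -0.11, -1]]
  ]
}}

```text
time: 17.48
eef_pos: [0.5241, -0.317, 0.1569]
eef_rot: [0.698, 0.716, -0.0, -0.001]
force: [0.1, -0.2, -5.9]
width: 0.0127
grip_force: 78.5
```

Run:
```python
from h import *
go([.566,-.0277,.145],96.8)
im=cv2.imread("pics/s4.png")[:,:,::-1]
t=grab_frame("top");cv2.imwrite("pics/t5.png",t[:,:,::-1])
c=blob(t,(303,143,50,78),lambda g:g.sum(2)<180);print("base?",rect("top",c,.035))
```

```text
t 17.48 P [ 0.5241 -0.317   0.1569] xyaw 91.41 z [-0.002  0.002 -1.   ] F [ 0.1 -0.2 -5.9] w 0.0127 j7 0.32
turn [-0.0021 -0.0021 -0.0942]
shift [0.2823 0.0758 0.0119] (after turn)
base? (array([565. , -32.4]), array([198.2, 124.3]), 6.7)
```

Request:
{"api": "play_rows", "payload": {
  "rows": [
    [[0, 0, 0, 0, 0, -0.094, -1], [0.0282, 0.0076, 0, 0, 0, 0, -1], [0.0282, 0.0076, 0, 0, 0, 0, -1], [0.0282, 0.0076, 0, 0, 0, 0, -1], [0.0282, 0.0076, 0, 0, 0, 0, -1], [0.0282, 0.0076, 0, 0, 0, 0, -1], [0.0282, 0.0076, 0, 0, 0, 0, -1], [0.0282, 0.0076, 0, 0, 0, 0, -1], [0.0282, 0.0076, 0, 0, 0, 0, -1], [0.0282, 0.0076, 0, 0, 0, 0, -1], [0.0282, 0.0076, 0, 0, 0, 0, -1]]
  ]
}}

```text
time: 18.45
eef_pos: [0.5681, -0.0273, 0.1576]
eef_rot: [0.667, 0.745, -0.0, -0.001]
force: [0.8, -0.1, -5.3]
width: 0.0127
grip_force: 78.5
```

Request:
{"api": "play_rows", "payload": {
  "rows": [
    [[0, 0, 0.01, 0, 0, 0, -1], [0, 0, 0.01, 0, 0, 0, -1], [0, 0, 0, 0, 0, 0, -1], [0, 0, 0, 0, 0, 0, -1]]
  ]
}}

```text
time: 18.78
eef_pos: [0.5677, -0.0299, 0.1366]
eef_rot: [0.667, 0.745, -0.001, -0.001]
force: [0.5, 0.2, -4.9]
width: 0.0125
grip_force: 78.5
```

Run:
```python
from h import *
go([.566,-.0277,.145],96.8)
a=save("top","pics/t6.png");b=save("scene","pics/s6.png")
a=cv2.resize(a[130:230,290:370],None,fx=4,fy=4,interpolation=2)
b=cv2.resize(b[140:240,230:340],None,fx=4,fy=4,interpolation=2)
cv2.imwrite("pics/m6.png",np.clip(np.hstack([a,b])*1.5,0,255).astype(np.uint8)[:,:,::-1])
```

```text
t 18.78 P [ 0.5677 -0.0299  0.1366] xyaw 96.32 z [-0.003  0.001 -1.   ] F [ 0.5  0.2 -4.9] w 0.0125 j7 -0.12
turn [-0.0028 -0.001  -0.0083]
shift [ 0.0024 -0.0014 -0.0084] (after turn)
```

View pics/m6.png

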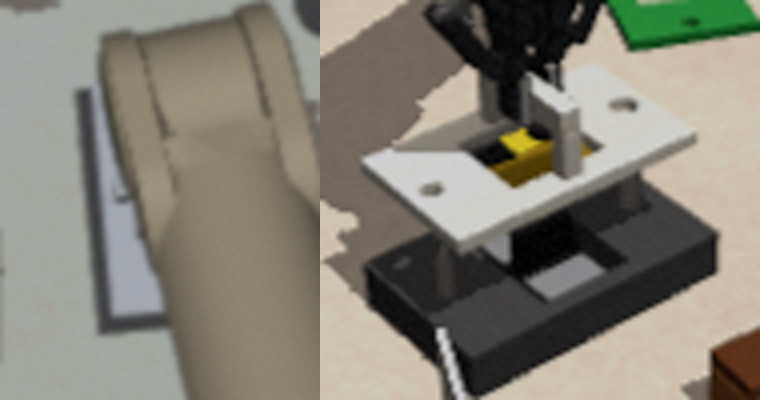

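The last view shows the top held level over the base, small hole at crop (432,188) and big hole at (624,104), with the pins below. I'll fit the plate's pose from its corners and compare it with the base in the same camera.

Run:
```python
from h import *
from scipy.optimize import least_squares as L
def fit(B,O,x0):
    f=lambda v:(w2px('scene',R.from_euler('z',v[2]).apply(B)+[v[0],v[1],0])-O).ravel()
    r=L(f,x0,loss='soft_l1',f_scale=.5);print((r.x[:2]*1e3).round(1),np.degrees(r.x[2]).round(2),r.fun.reshape(-1,2).round(1).tolist())
P=lambda a:(np.array(a,float)-[320,0]+.5)/4-.5+[230,140]
z=.1366-.0338+.010
fit(np.array([[-.092,.055,z],[.092,.055,z],[.092,-.055,z],[.075,0,z-.002],[-.075,0,z-.002]]),P([[697,133],[461,238],[362,157],[432,188],[624,104]]),[.566,-.028,.118])
fit(np.array([[-.1,.062,.035],[.1,.062,.035],[.1,-.062,.035],[.035,.048,.035]]),P([[717,235],[472,361],[365,268],[543,302]]),[.566,-.028,.118])
# top view: left (+y) edges of plate and base along base-y lines
im=cv2.imread('pics/t6.png').astype(np.float32).sum(2)
for xo in(-.03,-.05,-.07):
    for zz,h in((.035,.062),(z,.055)):
        u=np.linspace(h-.015,h+.015,61);q=np.c_[np.full(61,xo),u,np.zeros(61)]
        p=w2px('top',R.from_euler('z',6.8,degrees=True).apply(q)+[.566,-.0277,zz]).astype(np.float32)
        v=cv2.remap(im,p[None,:,0],p[None,:,1],cv2.INTER_LINEAR)[0];g=np.gradient(cv2.GaussianBlur(v[None],(0,0),3)[0]);k=(np.argmax(g) if h>.06 else np.argmin(g));print(xo,zz,round(u[k]*1e3,1))
# near end edges (x=-)
for yo in(.03,.04,.048):
    for zz,h in((.035,-.1),(z,-.092)):
        u=np.linspace(h-.015,h+.015,61);q=np.c_[u,np.full(61,yo),np.zeros(61)]
        p=w2px('top',R.from_euler('z',6.8,degrees=True).apply(q)+[.566,-.0277,zz]).astype(np.float32)
        v=cv2.remap(im,p[None,:,0],p[None,:,1],cv2.INTER_LINEAR)[0];g=np.gradient(cv2.GaussianBlur(v[None],(0,0),3)[0]);k=(np.argmin(g) if h==-.1 else np.argmax(g));print('x',yo,zz,round(u[k]*1e3,1))
```

```text
[565.9 -35.2] 6.24 [[0.2, -1.1], [-0.3, 0.1], [-0.1, -0.0], [0.2, 0.2], [0.0, 0.2]]
[568.  -24.8] 7.22 [[0.4, -0.4], [0.0, 0.1], [-0.9, -0.6], [0.1, 1.1]]
-0.03 0.035 59.5
-0.03 0.1128 48.5
-0.05 0.035 59.5
-0.05 0.1128 48.0
-0.07 0.035 59.5
-0.07 0.1128 48.5
x 0.03 0.035 -101.5
x 0.03 0.1128 -92.0
x 0.04 0.035 -101.5
x 0.04 0.1128 -92.0
x 0.048 0.035 -102.0
x 0.048 0.1128 -91.5
```

```bash
python3 -c "
from h import *
go([.5656,-.0233,.108],96.8)"
```

```text
t 18.88 P [ 0.5686 -0.0297  0.1378] xyaw 96.33 z [-0.001  0.001 -1.   ] F [ 0.3 -0.  -5.6] w 0.0124 j7 -0.12
turn [-0.0004 -0.0011 -0.0081]
shift [ 0.0067 -0.0023  0.0298] (after turn)
```

Request:
{"api": "play_rows", "payload": {
  "rows": [
    [[0.0033, -0.0006, 0.005, 0, 0, -0.008, -1], [0.0033, -0.0006, 0.01, 0, 0, 0, -1], [0, 0, 0.01, 0, 0, 0, -1], [0, 0, 0.005, 0, 0, 0, -1], [0, 0, 0, 0, 0, 0, -1], [0, 0, 0.003, 0, 0, 0, -1], [0, 0, 0.003, 0, 0, 0, -1], [0, 0, 0, 0, 0, 0, -1]]
  ]
}}

```text
time: 19.55
eef_pos: [0.5666, -0.0217, 0.1012]
eef_rot: [0.663, 0.749, 0.0, -0.001]
force: [0.6, 0.2, -5.6]
width: 0.0126
grip_force: 78.5
```

```bash
python3 -c "
from h import *
go()
print(observe()['torque'])"
```

```text
t 19.55 P [ 0.5666 -0.0217  0.1012] xyaw 96.96 z [-0.001  0.002 -1.   ] F [ 0.6  0.2 -5.6] w 0.0126 j7 -0.15
[ 0.01904489  0.03714769 -0.00034813]
```

Request:
{"api": "play_rows", "payload": {
  "rows": [
    [[0, 0, 0.002, 0, 0, 0, -1], [0, 0, 0.002, 0, 0, 0, -1], [0, 0, 0, 0, 0, 0, -1], [0, 0, 0, 0, 0, 0, -1]]
  ]
}}

```text
time: 19.88
eef_pos: [0.5668, -0.0221, 0.0977]
eef_rot: [0.663, 0.749, 0.0, -0.0]
force: [0.3, -1.7, -5.0]
width: 0.0125
grip_force: 78.6
```

```bash
python3 -c "
from h import *
go()
print(observe()['torque'])"
```

```text
t 19.88 P [ 0.5668 -0.0221  0.0977] xyaw 96.93 z [-0.     0.001 -1.   ] F [ 0.3 -1.7 -5. ] w 0.0125 j7 -0.15
[-0.3683095 -0.0663369 -0.0699448]
```

Request:
{"api": "play_rows", "payload": {
  "rows": [
    [[-0.001, 0, 0.002, 0, 0, 0, -1], [0, 0, 0.001, 0, 0, 0, -1], [0, 0, 0, 0, 0, 0, -1], [0, 0, 0, 0, 0, 0, -1]]
  ]
}}

```text
time: 20.22
eef_pos: [0.5668, -0.0231, 0.0946]
eef_rot: [0.663, 0.749, 0.0, -0.0]
force: [-0.7, -3.4, -3.9]
width: 0.0127
grip_force: 78.9
```

```bash
python3 -c "
from h import *
go()
print(observe()['torque'])"
```

```text
t 20.22 P [ 0.5668 -0.0231  0.0946] xyaw 96.93 z [-0.     0.001 -1.   ] F [-0.7 -3.4 -3.9] w 0.0127 j7 -0.15
[-8.47078717e-01 -4.80107991e-04 -7.79480606e-02]
```

Request:
{"api": "play_rows", "payload": {
  "rows": [
    [[-0.0015, 0, 0, 0, 0, 0, -1], [0, 0, 0.001, 0, 0, 0, -1], [0, 0, 0.001, 0, 0, 0, -1], [0, 0, 0, 0, 0, 0, -1], [0, 0, 0, 0, 0, 0, -1]]
  ]
}}

```text
time: 20.63
eef_pos: [0.5669, -0.0238, 0.0924]
eef_rot: [0.663, 0.749, 0.001, -0.001]
force: [0.3, -1.0, -5.7]
width: 0.0127
grip_force: 78.5
```

```bash
python3 -c "
from h import *
go()
print(observe()['torque'])"
```

```text
t 20.63 P [ 0.5669 -0.0238  0.0924] xyaw 96.98 z [-0.001  0.002 -1.   ] F [ 0.3 -1.  -5.7] w 0.0127 j7 -0.15
[-0.22849766  0.08042689 -0.07000098]
```

Almost free. I'll shift −y slightly and keep lowering.

Request:
{"api": "play_rows", "payload": {
  "rows": [
    [[-0.0005, 0, 0.002, 0, 0, 0, -1], [0, 0, 0.002, 0, 0, 0, -1], [0, 0, 0.002, 0, 0, 0, -1], [0, 0, 0, 0, 0, 0, -1], [0, 0, 0, 0, 0, 0, -1]]
  ]
}}

```text
time: 21.05
eef_pos: [0.567, -0.0242, 0.0865]
eef_rot: [0.663, 0.749, 0.001, -0.001]
force: [-0.3, -0.8, -5.6]
width: 0.0126
grip_force: 78.6
```

```bash
python3 -c "
from h import *
go()
print(observe()['torque'])"
```

```text
t 21.05 P [ 0.567  -0.0242  0.0865] xyaw 96.98 z [-0.     0.002 -1.   ] F [-0.3 -0.8 -5.6] w 0.0126 j7 -0.15
[ 0.03520233  0.00504637 -0.00777806]
```

Request:
{"api": "play_rows", "payload": {
  "rows": [
    [[0, 0, 0.002, 0, 0, 0, -1], [0, 0, 0.002, 0, 0, 0, -1], [0, 0, 0.002, 0, 0, 0, -1], [0, 0, 0.002, 0, 0, 0, -1], [0, 0, 0.002, 0, 0, 0, -1], [0, 0, 0.002, 0, 0, 0, -1], [0, 0, 0.002, 0, 0, 0, -1], [0, 0, 0, 0, 0, 0, -1], [0, 0, 0, 0, 0, 0, -1]]
  ]
}}

```text
time: 21.8
eef_pos: [0.567, -0.0245, 0.0725]
eef_rot: [0.663, 0.749, 0.0, -0.001]
force: [-0.2, 0.5, -6.4]
width: 0.0129
grip_force: 78.6
```

```bash
python3 -c "
from h import *
go()
print(observe()['torque'])"
```

```text
t 21.8 P [ 0.567  -0.0245  0.0725] xyaw 96.97 z [-0.     0.002 -1.   ] F [-0.2  0.5 -6.4] w 0.0129 j7 -0.16
[ 0.02190603  0.0142489  -0.01480328]
```

Request:
{"api": "play_rows", "payload": {
  "rows": [
    [[0, 0, 0.001, 0, 0, 0, -1], [0, 0, 0.001, 0, 0, 0, -1], [0, 0, 0.001, 0, 0, 0, -1], [0, 0, 0.0007, 0, 0, 0, -1], [0, 0, 0, 0, 0, 0, -1], [0, 0, 0, 0, 0, 0, -1]]
  ]
}}

```text
time: 22.3
eef_pos: [0.5671, -0.0245, 0.069]
eef_rot: [0.663, 0.749, 0.001, -0.001]
force: [-0.1, -0.0, -5.4]
width: 0.0123
grip_force: 78.6
```

```bash
python3 -c "
from h import *
go()
print(observe()['torque'])"
```

```text
t 22.3 P [ 0.5671 -0.0245  0.069 ] xyaw 96.96 z [-0.     0.002 -1.   ] F [-0.1 -0.  -5.4] w 0.0123 j7 -0.17
[ 0.0360123  -0.00091371 -0.01208686]
```

Still carrying the weight, so I'll go down in small steps until the force rises.

Request:
{"api": "play_rows", "payload": {
  "rows": [
    [[0, 0, 0.0007, 0, 0, 0, -1], [0, 0, 0.0007, 0, 0, 0, -1], [0, 0, 0, 0, 0, 0, -1], [0, 0, 0, 0, 0, 0, -1]]
  ]
}}

```text
time: 22.63
eef_pos: [0.5672, -0.0245, 0.0687]
eef_rot: [0.663, 0.749, 0.0, -0.0]
force: [-3.9, -0.6, 6.4]
width: 0.0125
grip_force: 80.3
```

Request:
{"api": "play_rows", "payload": {
  "rows": [
    [[0, 0, 0.0007, 0, 0, 0, -1], [0, 0, 0.0005, 0, 0, 0, -1], [0, 0, 0, 0, 0, 0, -1], [0, 0, 0, 0, 0, 0, -1]]
  ]
}}

```text
time: 22.97
eef_pos: [0.5672, -0.0245, 0.0687]
eef_rot: [0.663, 0.749, 0.0, 0.0]
force: [-10.3, -0.7, 17.4]
width: 0.0125
grip_force: 82.0
```

Request:
{"api": "play_rows", "payload": {
  "rows": [
    [[0, 0, -0.0013, 0, 0, 0, -1], [0, 0, 0, 0, 0, 0, -1], [0, 0, 0, 0, 0, 0, -0.2], [0, 0, 0, 0, 0, 0, -0.2], [0, 0, 0, 0, 0, 0, -0.2], [0, 0, 0, 0, 0, 0, -0.2], [0, 0, 0, 0, 0, 0, -0.2]]
  ]
}}

```text
time: 23.55
eef_pos: [0.5673, -0.0244, 0.0677]
eef_rot: [0.663, 0.749, 0.001, -0.001]
force: [0.6, -0.2, -0.7]
width: 0.0341
grip_force: 0.0
```

Request:
{"api": "play_rows", "payload": {
  "rows": [
    [[0, 0, -0.01, 0, 0, 0, -0.2], [0, 0, -0.02, 0, 0, 0, -0.2], [0, 0, -0.025, 0, 0, 0, -0.2], [0, 0, -0.03, 0, 0, 0, -0.2], [0, 0, -0.03, 0, 0, 0, -0.2], [0, 0, -0.03, 0, 0, 0, -0.2], [0, 0, -0.02, 0, 0, 0, -0.2], [0, 0, 0, 0, 0, 0, -0.2], [0, 0, 0, 0, 0, 0, -0.2]]
  ]
}}

```text
time: 24.3
eef_pos: [0.5679, -0.0245, 0.2346]
eef_rot: [0.663, 0.749, 0.001, 0.001]
force: [-0.7, -0.2, -0.5]
width: 0.0344
grip_force: 0.0
```

Run:
```python
from h import *
go()
b=save("scene","pics/s7.png")
o=cv2.imread("pics/s4.png")[:,:,::-1]
# plate seated? predicted plate top corners at z=.045; sample brightness just inside / outside
for z in(.045,):
    for q in([-.088,.05],[.088,.05],[.088,-.05],[.088,0],[0,.05],[-.088,-.03]):
        u=w2px("scene",R.from_euler("z",7,degrees=True).apply([q[0],q[1],z])+[.5662,-.0262,0])[0].round().astype(int);print(q,u,b[u[1],u[0]])
d=np.abs(b.astype(int)-o).sum(2)
for n,r in(("lens",(185,150,35,65)),("screen",(250,225,35,70)),("box",(325,210,55,40)),("meter",(255,165,50,28))):
    x,y,w,h=r;print(n,(d[y:y+h,x:x+w]>90).mean().round(3))
g=b.astype(int);m=((g.min(2)>120)).astype(np.uint8);m[:, :240]=0;m[:,335:]=0;m[:165]=0;m[245:]=0
```

```text
t 24.3 P [ 0.5679 -0.0245  0.2346] xyaw 96.98 z [ 0.003  0.001 -1.   ] F [-0.7 -0.2 -0.5] w 0.0344 j7 -0.08
[-0.088, 0.05] [323 194] [137 135 132]
[0.088, 0.05] [269 222] [136 135 133]
[0.088, -0.05] [246 203] [136 136 138]
[0.088, 0] [257 212] [136 136 138]
[0, 0.05] [297 207] [134 134 132]
[-0.088, -0.03] [304 181] [134 133 128]
lens 0.018
screen 0.0
box 0.0
meter 0.346
```

```bash
python3 -c "
from station import *
print(finish_job())"
```

```text
the job is handed in; nothing more can be done
None
```

The carrier lies flat in the pocket with its tongue under the lip, and the clamp top is lowered onto both pins, seated on the base and released. The job is handed in at about 24 s, and the simulator returned no verdict. The lens, screen and box showed no movement in the images; the handle partly hid the meter, so I couldn't check it that way.

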